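# Reload the heavy-duty stapler at the chart counter

## Task

The big stapler at the chart counter is empty: swing its top cover open and take the full-length strip of staples, not the short leftover. With the tail of the strip push the spring follower back along the magazine until the front end goes down behind the nose plate, and let go with the strip flat on the magazine floor, legs down, the follower pressing on it. Then shut the cover fully down, and leave everything else on the counter where it stands.

Things in the scene. Friction and masses are not known exactly. Their poses are not given: they have to be found in the camera images.
- stapler: Heavy-duty desk stapler, does not move on the counter: 290 mm long, steel base 72 mm wide, 14 mm high. Origin on the counter under the middle of the base; x along it from the nose (-x end, towards the robot) to the hinge (+x end), y across, z up. Two hinge ears at the rear (x 93 to 133 mm) are 74 mm high; else only the slim magazine and, above it, the cover rise from the base
- nose_plate (a point): Front end of the magazine, an open-topped straight steel channel along the stapler's centre line: this point is on its floor (36 mm above the counter), at the nose plate's inner face, stapler x = -113 mm. Channel 17.7 mm wide inside, 23.7 mm outside; rolled side walls 10.5 mm high above the floor; nose plate 4 mm thick, 8.5 mm high. A spring housing fills it from 182 mm behind the plate on. Axes as the stapler's
- seat (a point): Where the full strip's centre must end up: on the stapler's centre line, 52.5 mm behind the nose plate's inner face (stapler x = -60.5 mm), 12 mm above the magazine floor (48 mm above the counter). Axes as the stapler's
- follower (a joint): Spring follower, a steel block 18 mm long, 15.5 mm wide, sliding in the magazine; m, 0 = fully forward (front face 45 mm behind the nose plate's inner face), growing as it is pushed back towards the hinge, at most 0.085. Spring force 3 N at 0, 6 N at 0.060. Reads 0.060 with the full strip loaded. Nothing but what pushes on it holds it back
- follower_face (a point): Point on the follower's front face, on the centre line, 14 mm above the magazine floor; the face is flat, faces the nose and reaches from 1 to 27.5 mm above the magazine floor. Axes as the stapler's; moves with the follower
- cover (a joint): Angle of the stapler's top cover in rad: 0 = shut fully down, growing as its nose end swings up and back about the hinge (1.57 = standing upright, at most 1.9). It stays where it is left, by friction (0.5 N m); starts shut or slightly raised
- hinge (a point): Centre of the cover's hinge pin at the rear of the stapler, 115 mm behind the middle of the stapler, 58 mm above the counter; the pin's axis is the stapler's y. Axes as the stapler's
- cover_nose (a point): Grip point of the cover, a grey plastic channel, open below, 40 mm wide, flat sides: on its centre line, 215 mm from the hinge pin, 27 mm from its front end. Cover shut: 61 mm above the counter; sides there from 40 to 80 mm, top (rubber pad) 86.5 mm above the counter; farther back a spine 91 mm high. Weighs 0.3 kg. Axes turn with the cover, shut they are the stapler's
- strip_center (a point): Full-length strip of staples, loose, standing legs down on the counter left or right of the stapler: a rigid bright-metal bar 105 mm long (along its x), 14 mm wide (y), 24 mm high (z up); both ends alike. The point is its centre, half-way up (12 mm above its underside). About 80 g
- stub_center (a point): Short leftover strip, to be left alone: same section 14 x 24 mm, but only 50 mm long. Loose, on the other side of the stapler. The point is its centre, half-way up
- carton: Empty staple carton, cardboard, open on top, 72 x 125 x 30 mm with a raised lid flap; bystander. Origin under its centre
- pills: Amber pill jar, 46 mm diameter, 85 mm high; bystander. Origin under its centre
- bandage: Blue bandage roll standing on end, 62 mm diameter, 70 mm high; bystander. Origin under its centre
- pulp_bowl: Beige pulp bowl, 124 mm across, 48 mm high; bystander. Origin under its centre
- stamp: Black self-inking stamp, 58 x 36 mm, 76 mm high; bystander. Origin under its centre
- remover: Staple remover with two steel jaws, 65 x 28 x 24 mm, lying near the front of the counter; bystander. Origin under its middle
Not all that is in view belongs to the job. Leave any orange look-alike of the part that bears strip_center alone.

How it is judged:
On the way, in this order (a step that is already met when the one before it is completed fails the run):
1. the cover is swung open (value of joint cover above 0.5 rad), for 0.2 s.
2. the full strip, off the counter, pushes the follower back (value of joint follower above 0.03 m and distance between strip_center and follower_face below 0.064 m), for 0.1 s.
3. the full strip lies in the magazine behind the nose plate, with the follower against its tail, and the hand has let go (distance between strip_center and seat below 0.006 m and angle between the x axis of strip_center and the x axis of stapler, either way round below 0.08 rad and angle between strip_center's own z axis and vertical below 0.08 rad and value of joint follower between 0.054 and 0.066 m and value of joint cover above 0.2 rad and contact force between strip and the fingers below 0.2 N), for 0.2 s.
4. the cover is shut fully down (value of joint cover below 0.035 rad), for 0.2 s.
At the end, for the whole second after the job is handed in: Full-length strip flat and legs down on the magazine floor, centre within 6 mm of the seat point, aligned and upright within 0.08 rad; follower against its tail (54 to 66 mm back); cover shut within 0.035 rad; leftover strip and bystanders moved less than 30 mm (value of joint cover below 0.035 rad and distance between strip_center and seat below 0.006 m and angle between the x axis of strip_center and the x axis of stapler, either way round below 0.08 rad and angle between strip_center's own z axis and vertical below 0.08 rad and value of joint follower between 0.054 and 0.066 m); the robot touches nothing.
It fails at once if the leftover strip or another bystander is shifted by 30 mm or more (distance of any of stub_center, carton, pills, bandage, pulp_bowl, stamp, remover from where it was at the start of the episode above 0.03 m).
It also fails if it takes over 72 s, if anything falls off the work surface, if the arm or the gripper's body presses on something with over 40 N, if the wrist force passes 120 N, or if a joint passes its speed limit or range.

## Robot

A 7-joint arm with a two-finger parallel gripper is mounted at the origin on the work surface. World frame = base frame: x ahead of the robot, y to its left, z up, the work surface at z = 0. Lengths are in m, angles in rad, forces in N, time in s.
With the tool pointing down it reaches from about 0.4 to 0.85 m from the base axis. Payload 10.4 kg.
Tool frame: the origin (TCP) lies midway between the tips of the shut fingers; the grasp point (between the pads) lies 19 mm behind it; z points along the fingers, y is the direction in which the jaws open and shut (so a half turn about z gives the same grasp; the last joint's range is limited). The gripper opens to 85 mm and grips with 20 to 120 N. Pads are 22 mm wide; open, the fingers measure 114 mm over their backs; the gripper's body (76 mm by 85 mm) begins 54 mm behind the grasp point. The pads swing forward as they close: fully open they stand 13 mm farther back than shut.
Start: joints at [1.08, 0.332, -0.065, 1.46, 0.022, 1.35, -0.088], TCP at [0.282, -0.558, 0.231] pointing down, gripper open.
Joint ranges: [-2.6, 2.6], [-0.5, 2.12], [-1.47, 1.34], [0.16, 2.42], [-1.27, 4.41], [0.06, 2.06], [-2.6, 2.6]. Speed limits (rad/s): [2.22, 2.22, 2.79, 2.79, 3.14, 3.14, 3.14].

## Interface

Orientations are given as a unit quaternion [x, y, z, w].
In Python, from workcell import manip, viewer gives the robot as it stands.
- The arm moves only by the tool move_arm, never from a script. Its argument "deltas" is a list of rows, each a list of 7 numbers: the shift along the tool's x, y, z in m, then the turn, a rotation vector about the tool's x, y, z in degrees, then the opening, from -1 (shut) to 1 (fully open). In form: [[dx, dy, dz, wx, wy, wz, gripper], ...]. A call has 1 to 10 rows; each row shifts and turns the commanded pose from where the row before left it, along the tool's axes as they then stand; what a row does not reach is not made up. A row lasts 1/8 s, in which the tool goes at most 62.5 mm and 10.7 degrees, less where a joint would pass 70% of its speed; a pose out of reach is approached as far as the arm can. A call with a gripper value outside its range is refused whole. The fingers move at their own pace and stop on an object; "force" is the grip in N (left out, the last holds). Time passes only in rows, so rows that do not move let the fingers close. It gives the time, the measured TCP pose, the force and the opening at its end, in the units of the state.
- manip.get_obs(): the state, without advancing time (a new reading comes with each control period).
- viewer.camera(name): name is "scene" or "top" or "wrist"; returns (picture, depth): 420x560x3 uint8, red, green, blue; 420x560 float32, m along the optical axis (not along the pixel's ray), 0 where there is no reading.
- viewer.calibration(name): a dict with "fx", "fy", "cx", "cy" (pixels), "R" (3x3) and "t" (3): a world point X has camera coordinates R X + t; the wrist camera has in their place "T_tool_cam" (4x4, takes a point from camera to tool coordinates, whose origin is the TCP and whose axes are the flange's). Camera axes: x right, y down, z forward; pixel columns grow to the right and rows downward; lengths in m; the calibration is good to about 2 mm. A picture is of the moment at which its call begins: read the wrist's pose just before it. calibration takes no time and is no camera call.
- manip.hand_in(): hands the job in, once; it reports no verdict.
The state is a dict: "clock": time; "joint_pos": joint angles; "joint_velocities": joint speeds; "tau": joint torques, N m; "position": TCP position; "ee_rot": TCP orientation; "ft_force": force on the tool from outside, world axes, zero at the start; "torque": the same for the moment, N m; "grip_width": opening from 0.0 (shut) to 1.0 (fully open).
Only numpy, scipy, OpenCV 4.12 (cv2) and the standard library are available. Lean on these libraries where they do the work, as an engineer would, in place of code of your own. Each camera call takes 0.05 s, during which the arm holds its last target.

## Working session

There is one attempt and no reset: what is moved stays moved. The work goes in short steps, Python scripts to look and compute and a tool call to move; the robot and the scene stay as the last step left them, time stands still between calls to the robot, and variables do not carry over. Pictures are saved under pics/ and viewed, and the job is handed in when it is done.

Besides the shell and the picture viewer there is one more tool, called after "Request:" as a command line: name --pt "numbers of a row" for each row, then --argument value for the rest. move_arm: Moves the arm, as the interface text tells. Its arguments: {"type":"object","properties":{"deltas":{"type":"array"},"force":{"type":"number"}},"required":["deltas"]}

```bash
ls; mkdir -p pics
cat > h.py <<'E'
import numpy as np, cv2
from workcell import manip, viewer
from scipy.spatial.transform import Rotation as Rn
def snap(name, fn=None, crop=None, scale=1):
    im,d=viewer.camera(name); 
    np.savez('last_%s.npz'%name, im=im,d=d)
    if fn:
        o=im[:,:,::-1].copy()
        if crop: o=o[crop[1]:crop[3],crop[0]:crop[2]]
        if scale!=1: o=cv2.resize(o,None,fx=scale,fy=scale,interpolation=cv2.INTER_CUBIC)
        cv2.imwrite('pics/'+fn,o)
    return im,d
def ray(name,u,v):
    c=viewer.calibration(name)
    d=np.array([(u-c['cx'])/c['fx'],(v-c['cy'])/c['fy'],1.])
    R=np.array(c['R']);t=np.array(c['t'])
    return -R.T@t, R.T@d
def plane(name,u,v,z):
    o,d=ray(name,u,v); return o+d*(z-o[2])/d[2]
def cloud(name,d):
    c=viewer.calibration(name); v,u=np.mgrid[0:420,0:560]
    P=np.stack([(u-c['cx'])/c['fx']*d,(v-c['cy'])/c['fy']*d,d],-1)
    return (P-np.array(c['t']))@np.array(c['R'])
def proj(name,X):
    c=viewer.calibration(name); p=np.array(c['R'])@np.array(X)+np.array(c['t'])
    return p[0]/p[2]*c['fx']+c['cx'],p[1]/p[2]*c['fy']+c['cy']
E
python3 - <<'E'
from h import *
for n in ('top','scene'):
    snap(n,n+'0.png'); print(viewer.calibration(n))
print(manip.get_obs())
print(viewer.calibration('wrist'))
E
```

```text
pics
{'fx': 500.86683944391575, 'fy': 500.86683944391575, 'cx': 275.7380550046638, 'cy': 203.09851301381264, 'R': array([[-0.09090641, -0.99584848, -0.00467221],
       [-0.97027543,  0.08962663, -0.22479469],
       [ 0.2242802 , -0.01590195, -0.97439495]]), 't': array([0.064698  , 0.53613478, 1.29471789])}
{'fx': 479.7510314412944, 'fy': 479.7510314412944, 'cx': 276.23453484091937, 'cy': 212.20701704361448, 'R': array([[ 0.62138075,  0.78343473, -0.0107697 ],
       [ 0.6065413 , -0.48968813, -0.62634909],
       [-0.49597743,  0.382669  , -0.7794683 ]]), 't': array([-0.33516365, -0.25828528,  1.43552781])}
{'clock': 0.1, 'joint_pos': array([ 1.08039787,  0.33282239, -0.06472987,  1.46081879,  0.02161244,
        1.3499126 , -0.08852082]), 'joint_velocities': array([-0.00168414, -0.00342957,  0.00064717, -0.00103977, -0.00015931,
       -0.00022023, -0.0004354 ]), 'tau': array([ 1.09559791e-03, -6.26747131e+01,  4.89925523e-02, -3.92432106e+01,
        1.62815710e-02,  6.90066721e-03,  2.38344853e-05]), 'position': array([ 0.28169046, -0.5575577 ,  0.23060541]), 'ee_rot': array([ 9.72766555e-01,  2.31786174e-01, -1.74846967e-04, -6.07848722e-04]), 'ft_force': array([-0.95896833, -0.72911515, -0.32616945]), 'torque': array([-0.02745427,  0.01606593, -0.05827692]), 'grip_width': 0.9976090435944013}
{'fx': 295.3205370117201, 'fy': 295.3205370117201, 'cx': 280.82205665296124, 'cy': 205.99477345116418, 'T_tool_cam': array([[-2.01226485e-03, -9.53042549e-01, -3.02829740e-01,
         7.68071612e-02],
       [ 9.99997346e-01, -1.57797297e-03, -1.67877874e-03,
         1.12924926e-04],
       [ 1.12209043e-03, -3.02832314e-01,  9.53043194e-01,
        -1.42377621e-01],
       [ 0.00000000e+00,  0.00000000e+00,  0.00000000e+00,
         1.00000000e+00]])}
```

View pics/top0.png

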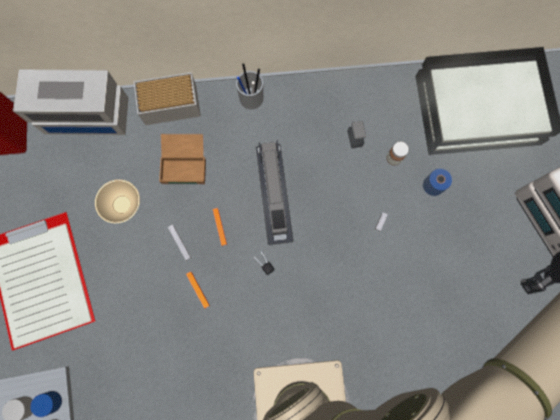

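View pics/scene0.png

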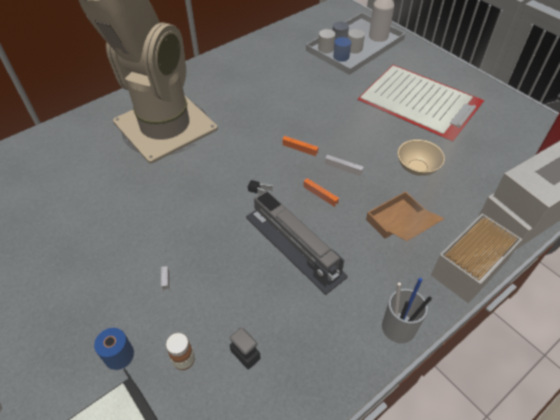

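Candidates for the strip (top view): silver long bar (179,242), silver short bar (381,221, the stub), and orange bars (220,226) and (197,289), which are look-alikes. I choose (179,242). Next I check it in a crop and measure.

Run:
```python
from h import *
im=np.load('last_top.npz')['im'];d=np.load('last_top.npz')['d']
ims=np.load('last_scene.npz')['im'];ds=np.load('last_scene.npz')['d']
o=im[120:310,120:310,::-1]; cv2.imwrite('pics/crop0.png',cv2.resize(o,(760,600),interpolation=cv2.INTER_CUBIC))
for n,I,D in (('top',im,d),('scene',ims,ds)):
    P=cloud(n,D); print(n,'table z',np.median(P[...,2][(D>0)]))
    hsv=cv2.cvtColor(I,cv2.COLOR_RGB2HSV)
    for nm,(u,v) in (dict(strip=(179,242),stub=(381,221)) if n=='top' else dict(strip=(344,164),stub=(165,277))).items():
        m=np.zeros(I.shape[:2],np.uint8)
        r=30
        sub=P[v-r:v+r,u-r:u+r]; h=sub[...,2]
        g=(I[v-r:v+r,u-r:u+r].astype(int).min(-1)>150)
        vv,uu=np.nonzero(g); 
        rect=cv2.minAreaRect(np.stack([uu+u-r,vv+v-r],1).astype(np.float32)); b=cv2.boxPoints(rect)
        print(nm,g.sum(),rect, 'z med',np.median(h[g]))
        W=np.array([plane(n,*q,0.024) for q in b]); print(W.round(4), W.mean(0).round(4))
    # orange
# stapler heights top
P=cloud('top',d)
for v in range(140,246,6):
    row=P[v,240:310]; k=np.argmax(row[:,2]); w=np.nonzero(row[:,2]>0.05)[0]
    print(v,row[k].round(3), 240+w.min() if len(w) else None,240+w.max() if len(w) else None, row[w].mean(0).round(3) if len(w) else '')
```

```text
top table z -0.0010014780223756422
strip 209 ((178.28546142578125, 241.8477325439453), (37.64706039428711, 5.588234901428223), 61.927513122558594) z med 0.022008500960465905
[[0.5099 0.3194 0.024 ]
 [0.516  0.3055 0.024 ]
 [0.4198 0.2616 0.024 ]
 [0.4139 0.2753 0.024 ]] [0.4649 0.2905 0.024 ]
stub 103 ((381.5603942871094, 221.02586364746094), (5.514871120452881, 18.251596450805664), 23.198589324951172) z med 0.022146025484641528
[[ 0.4523 -0.2516  0.024 ]
 [ 0.4972 -0.2778  0.024 ]
 [ 0.4898 -0.2909  0.024 ]
 [ 0.445  -0.2646  0.024 ]] [ 0.4711 -0.2712  0.024 ]
scene table z 0.0004633552961174457
strip 137 ((344.0500183105469, 161.85000610351562), (37.94733428955078, 4.110960960388184), 18.434947967529297) z med 0.02479542785199861
[[0.4204 0.266  0.024 ]
 [0.4114 0.279  0.024 ]
 [0.5063 0.3232 0.024 ]
 [0.5145 0.3102 0.024 ]] [0.4632 0.2946 0.024 ]
stub 113 ((163.5, 275.5), (19.0, 5.0), 90.0) z med 0.02420425026695029
[[ 0.4435 -0.2601  0.024 ]
 [ 0.4507 -0.2511  0.024 ]
 [ 0.4941 -0.2764  0.024 ]
 [ 0.4871 -0.2851  0.024 ]] [ 0.4689 -0.2682  0.024 ]
140 [0.236 0.037 1.382] 265 265 
[... 168 characters left out ...]
 0.086]
164 [0.642 0.032 0.094] 263 277 [0.643 0.021 0.089]
170 [0.623 0.01  0.094] 264 278 [0.625 0.02  0.09 ]
176 [0.608 0.027 0.094] 265 279 [0.608 0.019 0.09 ]
182 [0.59  0.023 0.097] 265 280 [0.592 0.019 0.089]
188 [0.575 0.033 0.094] 266 281 [0.575 0.018 0.088]
194 [0.556 0.008 0.096] 267 282 [0.558 0.017 0.09 ]
200 [0.539 0.017 0.101] 268 282 [0.541 0.017 0.093]
206 [0.525 0.011 0.091] 268 283 [0.526 0.017 0.086]
212 [0.509 0.02  0.092] 269 284 [0.51  0.016 0.088]
218 [0.492 0.022 0.096] 270 285 [0.493 0.015 0.089]
224 [0.236 0.037 1.382] 271 298 [0.462 0.016 0.171]
230 [0.236 0.037 1.382] 272 286 [0.446 0.016 0.174]
236 [0.457 0.025 0.018] None None 
242 [0.439 0.005 0.019] None None
```

View pics/crop0.png

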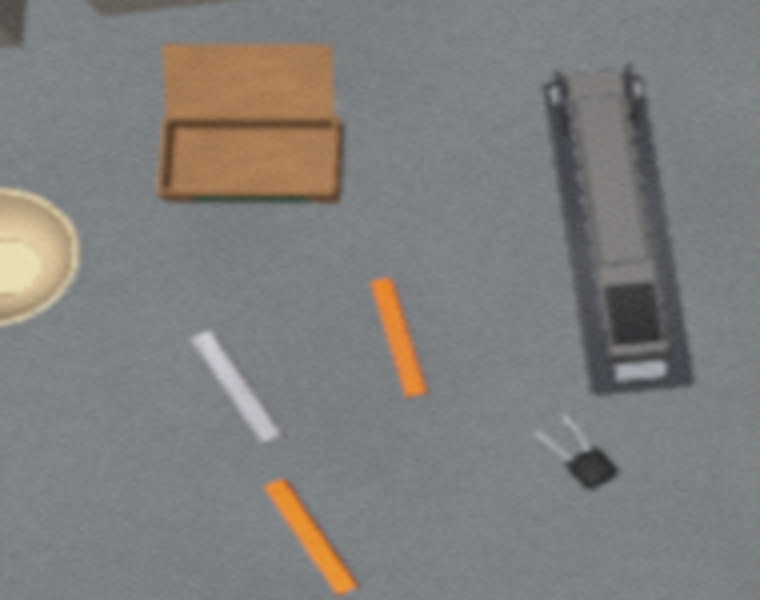

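Run:
```python
from h import *
for n in ('top','scene'):
    z=np.load('last_%s.npz'%n); d=z['d']; im=z['im']
    P=cloud(n,d); x,y,h=P[...,0],P[...,1],P[...,2]
    box=(x>0.36)&(x<0.74)&(abs(y-0.02)<0.09)&(d>0)
    for lo,hi,nm in((0.075,0.12,'cover'),(0.009,0.03,'base'),(0.009,0.12,'all')):
        m=(box&(h>lo)&(h<hi)).astype(np.uint8)
        k,l,s,c=cv2.connectedComponentsWithStats(m); i=1+np.argmax(s[1:,4]); q=P[l==i] if nm!='base' else P[m>0]
        r=cv2.minAreaRect(q[:,:2].astype(np.float32)); print(n,nm,len(q),r,q[:,2].mean())
    m=box&(h>0.08)&(h<.12)
    q=P[m]; A=np.c_[q[:,:2],np.ones(len(q))]; 
    # centreline fit: mean y per x bin
    xs=np.arange(.46,.66,.02); pts=[(a,*[f(q[(abs(q[:,0]-a)<.01)][:,1]) for f in (np.min,np.max)],np.median(q[abs(q[:,0]-a)<.01][:,2])) for a in xs]
    print(np.round(pts,4));
```

```text
top cover 1349 ((0.5815439224243164, 0.01922732964158058), (0.2535345256328583, 0.042942970991134644), 2.1265552043914795) 0.08881409866359154
top base 1032 ((0.5427725315093994, 0.021975956857204437), (0.10607719421386719, 0.3695412874221802), 83.86637878417969) 0.013937766885727858
top all 2394 ((0.5804930329322815, 0.017870964482426643), (0.2879990339279175, 0.07178914546966553), 1.9719212055206299) 0.05893495038323678
[[ 4.60e-01 -5.30e-03  3.26e-02  8.80e-02]
 [ 4.80e-01 -5.50e-03  3.41e-02  8.95e-02]
 [ 5.00e-01 -4.90e-03  3.48e-02  8.94e-02]
 [ 5.20e-01 -4.20e-03  3.55e-02  8.74e-02]
 [ 5.40e-01 -3.50e-03  3.63e-02  9.21e-02]
 [ 5.60e-01 -3.00e-03  3.70e-02  9.23e-02]
 [ 5.80e-01 -2.00e-03  3.77e-02  9.09e-02]
 [ 6.00e-01 -1.10e-03  3.85e-02  9.11e-02]
 [ 6.20e-01 -2.00e-04  3.90e-02  9.10e-02]
 [ 6.40e-01  5.00e-04  3.88e-02  9.01e-02]]
scene cover 1797 ((0.5848413109779358, 0.01573944464325905), (0.25204944610595703, 0.053344134241342545), 3.73079252243042) 0.08943989410626026
scene base 1594 ((0.5442801117897034, 0.023699447512626648), (0.10808490961790085, 0.3728734850883484), 84.32257843017578) 0.015469790757387157
scene all 4286 ((0.5442801117897034, 0.023699447512626648), (0.10808490961790085, 0.3728734850883484), 84.32257843017578) 0.05519906642823062
[[ 4.60e-01 -5.20e-03  3.44e-02  9.07e-02]
 [ 4.80e-01 -5.10e-03  3.35e-02  9.17e-02]
 [ 5.00e-01 -4.20e-03  3.62e-02  9.16e-02]
 [ 5.20e-01 -3.40e-03  3.64e-02  8.92e-02]
 [ 5.40e-01 -2.00e-03  3.74e-02  9.38e-02]
 [ 5.60e-01 -1.80e-03  3.68e-02  9.38e-02]
 [ 5.80e-01 -2.00e-04  3.53e-02  9.39e-02]
 [ 6.00e-01 -2.00e-04  3.73e-02  9.31e-02]
 [ 6.20e-01 -7.00e-04  3.70e-02  9.25e-02]
 [ 6.40e-01  4.00e-04  3.80e-02  9.20e-02]]
```

Run:
```python
from h import *
im=np.load('last_top.npz')['im'];ims=np.load('last_scene.npz')['im']
a=cv2.resize(im[130:280,235:305,::-1],None,fx=4,fy=4,interpolation=cv2.INTER_CUBIC)
b=cv2.resize(ims[170:300,235:355,::-1],None,fx=4,fy=4,interpolation=cv2.INTER_CUBIC)
o=np.zeros((600,760,3),np.uint8);o[:,:280]=a;o[:520,280:760]=b
cv2.imwrite('pics/crop1.png',o)
```

```text
(no output)
```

View pics/crop1.png

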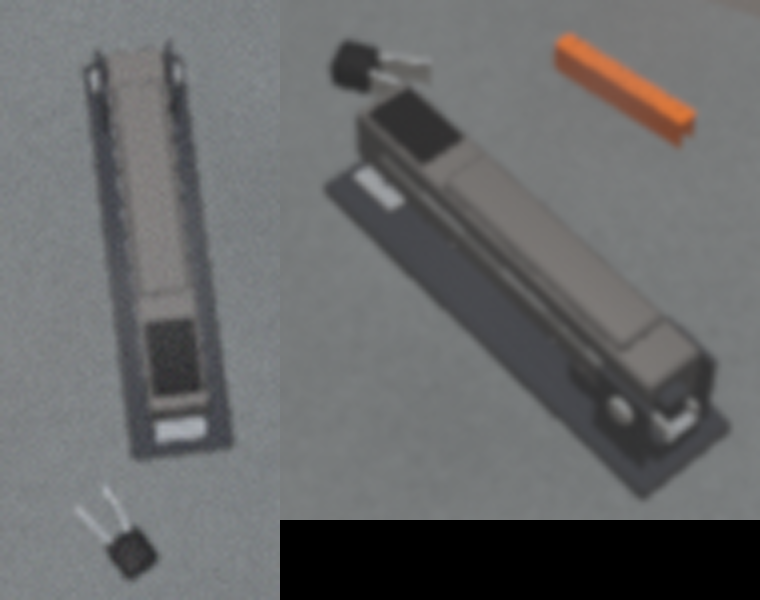

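```bash
cat >> h.py <<'E'
def goto(p,yaw=None,obs=None,tilt=0.):
    """total shift in current tool axes and rotvec (deg) to point tool down with tool x at yaw(deg)"""
    o=manip.get_obs(); R=Rn.from_quat(o['ee_rot']); 
    d=R.inv().apply(np.array(p)-o['position'])
    out=['tool shift',d.round(4)]
    if yaw is not None:
        c,s=np.cos(np.radians(yaw)),np.sin(np.radians(yaw))
        T=Rn.from_matrix(np.array([[c,s,0],[s,-c,0],[0,0,-1.]]))
        out+=['turn',np.degrees((R.inv()*T).as_rotvec()).round(2)]
    x=R.apply([1,0,0]); print(*out,'pos',o['position'].round(4),'yaw',round(np.degrees(np.arctan2(x[1],x[0])),2),'zdir',R.apply([0,0,1]).round(3),'t',round(o['clock'],2),'g',round(o['grip_width'],3),'F',o['ft_force'].round(1),'q',o['joint_pos'].round(2))
E
python3 -c "
from h import *
goto([.46,.0135,.2],2.05)"
```

```text
tool shift [ 0.4167 -0.4293  0.0311] turn [-7.000e-02  2.000e-02  2.475e+01] pos [ 0.2817 -0.5576  0.2306] yaw 26.8 zdir [-0.001  0.001 -1.   ] t 0.1 g 0.998 F [-1.  -0.7 -0.3] q [ 1.08  0.33 -0.06  1.46  0.02  1.35 -0.09]
```

Request:
move_arm --pt "0.042 -0.043 0.003 0 0 0 0.5" --pt "0.042 -0.043 0.003 0 0 0 0.5" --pt "0.042 -0.043 0.003 0 0 0 0.5" --pt "0.042 -0.043 0.003 0 0 0 0.5" --pt "0.042 -0.043 0.003 0 0 0 0.5" --pt "0.042 -0.043 0.003 0 0 0 0.5" --pt "0.042 -0.043 0.003 0 0 0 0.5" --pt "0.042 -0.043 0.003 0 0 0 0.5" --pt "0.042 -0.043 0.003 0 0 0 0.5" --pt "0.04 -0.043 0.003 0 0 0 0.5" --force 30

```text
clock: 1.35
position: [0.4612, 0.0163, 0.2012]
ee_rot: [0.973, 0.232, 0.0, 0.0]
ft_force: [0.5, 0.1, -0.4]
grip_width: 0.751
```

Request:
move_arm --pt "0 0 0 0 0 8.2 0.5" --pt "0 0 0 0 0 8.2 0.5" --pt "0 0 0 0 0 8.3 0.5" --pt "0 0 0 0 0 0 0.5"

```text
clock: 1.85
position: [0.4608, 0.0144, 0.2011]
ee_rot: [1.0, 0.019, -0.0, 0.0]
ft_force: [-0.8, 0.4, -0.2]
grip_width: 0.75
```

```bash
python3 -c "
from h import *
goto([.48,.0139,.042],2.05)
snap('wrist','w1.png')"
```

```text
tool shift [0.0192 0.0012 0.1591] turn [0.   0.03 0.11] pos [0.4608 0.0144 0.2011] yaw 2.16 zdir [-0. -0. -1.] t 1.85 g 0.75 F [-0.8  0.4 -0.2] q [ 0.49  0.03 -0.62  1.89  0.02  1.23 -1.67]
```

View pics/w1.png

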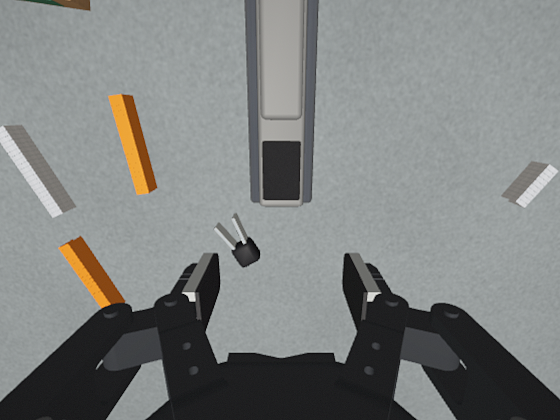

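```bash
cat >> h.py <<'E'
def wcloud(d,o):
    c=viewer.calibration('wrist'); v,u=np.mgrid[0:420,0:560]
    P=np.stack([(u-c['cx'])/c['fx']*d,(v-c['cy'])/c['fy']*d,d],-1)
    T=c['T_tool_cam']; P=P@T[:3,:3].T+T[:3,3]
    return Rn.from_quat(o['ee_rot']).apply(P.reshape(-1,3)).reshape(P.shape)+o['position']
E
python3 - <<'E'
from h import *
z=np.load('last_wrist.npz');o=manip.get_obs();P=wcloud(z['d'],o)
x,y,h=P[...,0],P[...,1],P[...,2]
v,u=np.mgrid[0:420,0:560]
m=(h>0.075)&(h<.12)&(abs(y-.02)<.06)&(x>.4)&(v<230)&(z['d']>0)
q=P[m];print(m.sum(),q.min(0),q.max(0))
for a in np.arange(.46,.64,.02):
    s=q[abs(q[:,0]-a)<.006]; print(round(a,2),s[:,1].min().round(4),s[:,1].max().round(4),((s[:,1].min()+s[:,1].max())/2).round(4),np.median(s[:,2]).round(4))
mb=(h>0.009)&(h<.02)&(abs(y-.02)<.06)&(v<230)
q=P[mb];
for a in np.arange(.46,.64,.02):
    s=q[abs(q[:,0]-a)<.006]; print('base',round(a,2),s[:,1].min().round(4),s[:,1].max().round(4),((s[:,1].min()+s[:,1].max())/2).round(4),np.median(s[:,2]).round(4))
print('base xmin',q[abs(q[:,1]-.014)<.03][:,0].min(), 'table',np.median(h[(abs(h)<.01)]))
E
```

```text
9873 [ 0.45636407 -0.00508624  0.08007279] [0.61945809 0.04003433 0.09648098]
0.46 -0.0051 0.0343 0.0146 0.0896
0.48 -0.0045 0.0346 0.0151 0.0915
0.5 -0.0038 0.0359 0.016 0.0909
0.52 -0.0033 0.0362 0.0164 0.0882
0.54 -0.0022 0.0374 0.0176 0.0942
0.56 -0.0019 0.0376 0.0179 0.0938
0.58 -0.001 0.0388 0.0189 0.0933
0.6 -0.0003 0.039 0.0194 0.0928
0.62 0.0001 0.04 0.0201 0.0918
base 0.46 -0.0208 0.0499 0.0146 0.0135
base 0.48 -0.0206 0.0513 0.0154 0.0135
base 0.5 -0.019 0.0514 0.0162 0.0134
base 0.52 -0.0188 0.0527 0.017 0.0133
base 0.54 -0.0184 0.0538 0.0177 0.0134
base 0.56 -0.0171 0.0538 0.0184 0.0133
base 0.58 -0.0167 0.055 0.0191 0.0134
base 0.6 -0.0163 0.055 0.0193 0.0134
base 0.62 -0.0155 0.056 0.0203 0.0134
base xmin 0.4375158872465973 table -0.00027751570591427743
```

Request:
move_arm --pt "0.011 0 0.03 0 0 0 0.5" --pt "0.01 0 0.04 0 0 0 0.5" --pt "0 0 0.04 0 0 0 0.5" --pt "0 0 0.03 0 0 0 0.5" --pt "0 0 0.019 0 0 0 0.5" --pt "0 0 0 0 0 0 -1" --pt "0 0 0 0 0 0 -1" --pt "0 0 0 0 0 0 -1" --pt "0 0 0 0 0 0 -1" --force 30

```text
clock: 3.02
position: [0.4818, 0.0152, 0.0427]
ee_rot: [1.0, 0.019, -0.0, 0.0]
ft_force: [-3.5, 0.6, -0.6]
grip_width: 0.465
```

```bash
python3 -c "
from h import *
goto([.482,.015,.042],2.05)
snap('wrist','w2.png')"
```

```text
tool shift [0.0002 0.0002 0.0007] turn [0.02 0.01 0.08] pos [0.4818 0.0152 0.0427] yaw 2.13 zdir [-0. -0. -1.] t 3.02 g 0.465 F [-3.5  0.6 -0.6] q [ 0.42  0.28 -0.61  2.    0.2   0.91 -1.82]
```

View pics/w2.png

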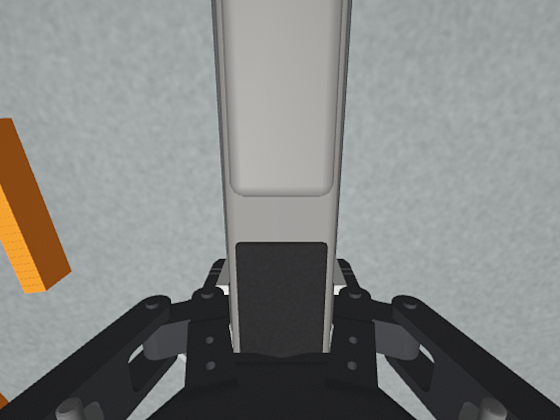

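Request:
move_arm --pt "0.0017 0 -0.0214 0 0 0 -1" --pt "0.0038 0 -0.0212 0 0 0 -1" --pt "0.0059 0 -0.0207 0 0 0 -1" --pt "0.0079 0 -0.02 0 0 0 -1" --pt "0.0099 0 -0.019 0 0 0 -1"

```text
clock: 3.7
position: [0.5116, 0.0162, 0.1452]
ee_rot: [1.0, 0.018, 0.0, 0.0]
ft_force: [6.2, 0.3, -12.3]
grip_width: 0.463
```

```bash
python3 -c "
from h import *
goto([.482,.015,.042],2.05)
snap('wrist','w3.png')"
```

```text
tool shift [-2.970e-02  1.000e-04  1.032e-01] turn [ 0.01 -0.05  0.05] pos [0.5116 0.0162 0.1452] yaw 2.1 zdir [ 0.001 -0.    -1.   ] t 3.7 g 0.463 F [  6.2   0.3 -12.3] q [ 0.45  0.21 -0.62  1.84  0.13  1.14 -1.76]
```

View pics/w3.png

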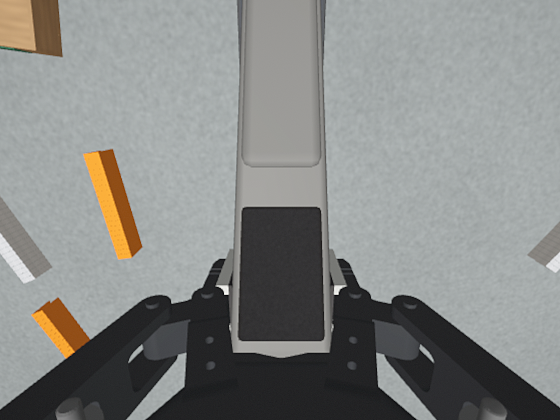

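Opening well, forces modest. Continue along the arc.

Request:
move_arm --pt "0.0117 0 -0.018 0 0 0 -1" --pt "0.0135 0 -0.0168 0 0 0 -1" --pt "0.0151 0 -0.0153 0 0 0 -1" --pt "0.0166 0 -0.0137 0 0 0 -1" --pt "0.0177 0 -0.012 0 0 0 -1" --pt "0.019 0 -0.0102 0 0 0 -1"

```text
clock: 4.5
position: [0.6045, 0.0195, 0.2303]
ee_rot: [1.0, 0.018, -0.001, 0.0]
ft_force: [-2.4, 0.4, -6.7]
grip_width: 0.468
```

```bash
python3 -c "
from h import *
goto([.482,.015,.042],2.05)
snap('scene','s3.png',(180,60,460,270),2.8)"
```

```text
tool shift [-1.223e-01 -1.000e-04  1.885e-01] turn [0.03 0.1  0.05] pos [0.6045 0.0195 0.2303] yaw 2.1 zdir [-0.002 -0.001 -1.   ] t 4.5 g 0.468 F [-2.4  0.4 -6.7] q [ 0.37  0.35 -0.61  1.49  0.2   1.36 -1.78]
```

View pics/s3.png

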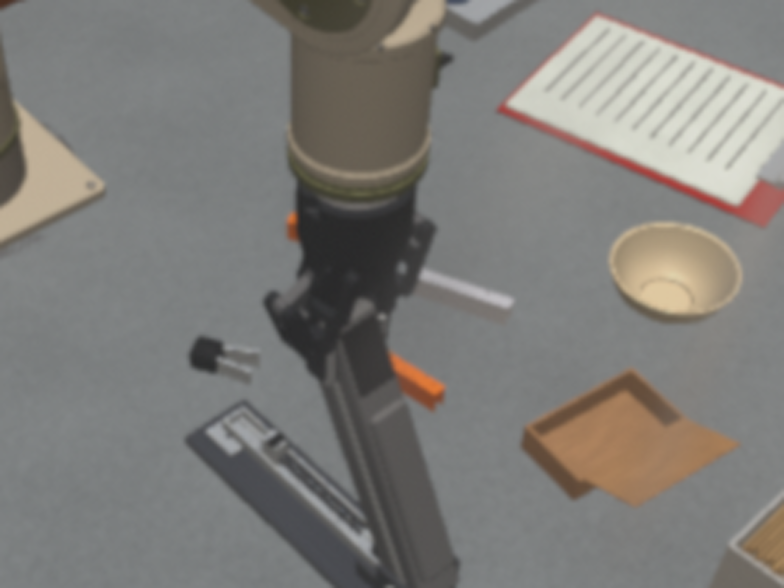

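Request:
move_arm --pt "0.0199 0 -0.0083 0 0 0 -1" --pt "0.0206 0 -0.0061 0 0 0 -1" --pt "0.0211 0 -0.0042 0 0 0 -1" --pt "0.0214 0 -0.002 0 0 0 -1" --pt "0.0215 0 0 0 0 0 -1" --pt "0 0 0 0 0 0 -1" --pt "0 0 0 0 0 0 0.6" --pt "0 0 0 0 0 0 0.6" --pt "0 0 0 0 0 0 0.6"

```text
clock: 5.68
position: [0.709, 0.0235, 0.2518]
ee_rot: [1.0, 0.018, 0.0, 0.0]
ft_force: [0.6, 0.5, 0.4]
grip_width: 0.801
```

```bash
python3 -c "
from h import *
goto([.482,.015,.042],2.05)
snap('scene','s4.png',(180,60,460,270),2.8)"
```

```text
tool shift [-2.273e-01  2.000e-04  2.096e-01] turn [ 0.01 -0.05  0.05] pos [0.709  0.0235 0.2518] yaw 2.1 zdir [ 0.001 -0.    -1.   ] t 5.67 g 0.801 F [0.6 0.5 0.4] q [ 0.25  0.57 -0.57  1.14  0.3   1.5  -1.8 ]
```

View pics/s4.png

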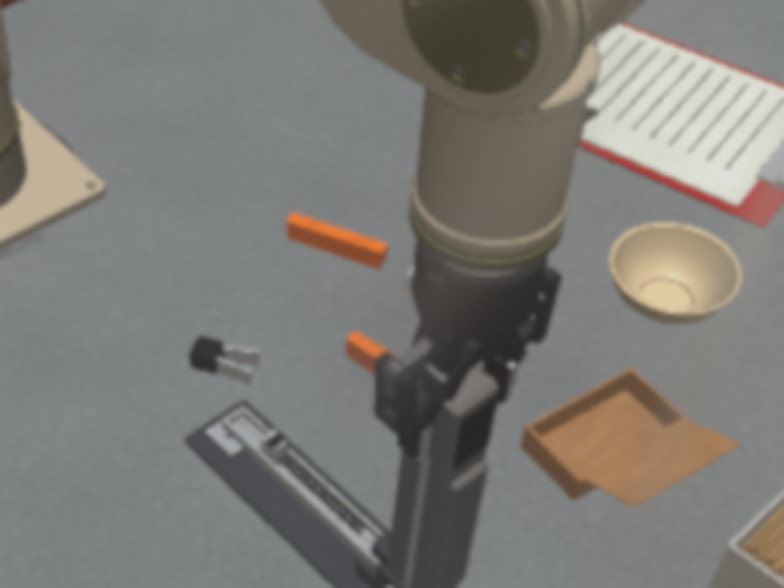

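Request:
move_arm --pt "-0.04 0 0 0 0 0 0.6" --pt "-0.055 0 0 0 0 0 0.6" --pt "-0.055 -0.01 0 0 0 0 0.4" --pt "-0.05 -0.04 0 0 0 0 0.4" --pt "-0.04 -0.05 0 0 0 0 0.4"

```text
clock: 6.35
position: [0.4662, 0.1126, 0.2514]
ee_rot: [1.0, 0.017, 0.001, 0.001]
ft_force: [1.1, 0.4, 0.9]
grip_width: 0.701
```

```bash
python3 -c "
from h import *
goto([.42,.272,.18],24.6)
"
```

```text
tool shift [-0.0408 -0.161   0.0711] turn [  0.08  -0.05 -22.63] pos [0.4662 0.1126 0.2514] yaw 1.97 zdir [ 0.001 -0.001 -1.   ] t 6.35 g 0.701 F [1.1 0.4 0.9] q [ 0.38  0.04 -0.72  1.77  0.03  1.34 -1.88]
```

Request:
move_arm --pt "-0.01 -0.04 0.018 0 0 0 0.4" --pt "-0.01 -0.04 0.018 0 0 0 0.4" --pt "-0.01 -0.04 0.018 0 0 0 0.4" --pt "-0.01 -0.041 0.017 0 0 0 0.4" --pt "0 0 0 0 0 -7.6 0.4" --pt "0 0 0 0 0 -7.5 0.4" --pt "0 0 0 0 0 -7.5 0.4" --pt "0 0 0 0 0 0 0.4"

```text
clock: 7.35
position: [0.422, 0.2719, 0.1803]
ee_rot: [0.977, 0.213, 0.0, 0.0]
ft_force: [0.5, 0.4, 0.3]
grip_width: 0.706
```

Run:
```python
from h import *
goto([.4645,.2925,.0],24.6)
o=manip.get_obs(); im,d=snap('wrist','w5.png')
P=wcloud(d,o);x,y,h=P[...,0],P[...,1],P[...,2]
m=(h>.017)&(h<.032)&(np.hypot(x-.464,y-.292)<.08)&(im.max(-1).astype(int)-im.min(-1)<50)&(np.mgrid[0:420,0:560][0]<400)
k,l,s,c=cv2.connectedComponentsWithStats(m.astype(np.uint8)); i=1+np.argmax(s[1:,4]); q=P[l==i]
print(len(q),cv2.minAreaRect(q[:,:2].astype(np.float32)),np.median(q[:,2]),c[i])
```

```text
tool shift [ 0.0472 -0.001   0.1803] turn [ 0.02 -0.02  0.05] pos [0.422  0.2719 0.1803] yaw 24.65 zdir [ 0. -0. -1.] t 7.35 g 0.706 F [0.5 0.4 0.3] q [ 0.17  0.2  -0.91  1.81  0.17  1.21 -1.93]
1540 ((0.4630064070224762, 0.2919060289859772), (0.10423976927995682, 0.014005161821842194), 24.896034240722656) 0.023689824979943888 [280.27662338 141.09025974]
```

View pics/w5.png

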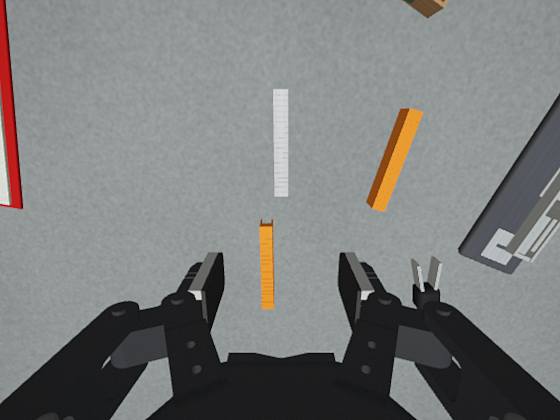

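Request:
move_arm --pt "0.023 0 0.03 0 0 0 0.2" --pt "0.023 -0.001 0.04 0 0 0 0.2" --pt "0 0 0.04 0 0 0 0.2" --pt "0 0 0.03 0 0 0 0.2" --pt "0 0 0.017 0 0 0 0.2" --pt "0 0 0.0108 0 0 0 0.2" --pt "0 0 0 0 0 0 0.2"

```text
clock: 8.28
position: [0.4635, 0.2921, 0.0125]
ee_rot: [0.977, 0.214, 0.0, 0.0]
ft_force: [-0.1, -0.1, -0.5]
grip_width: 0.598
```

Run:
```python
from h import *
goto([.4635,.292,.0125],24.7)
```

```text
tool shift [-0.0001  0.0001 -0.    ] turn [ 0.01 -0.   -0.04] pos [0.4635 0.2921 0.0125] yaw 24.66 zdir [ 0. -0. -1.] t 8.28 g 0.598 F [-0.1 -0.1 -0.5] q [ 0.01  0.53 -0.79  1.84  0.45  0.96 -2.12]
```

Request:
move_arm --pt "0 0 0 0 0 0 -1" --pt "0 0 0 0 0 0 -1" --pt "0 0 0 0 0 0 -1" --pt "0 0 0 0 0 0 -1" --pt "0 0 0 0 0 0 -1" --pt "0 0 -0.03 0 0 0 -1" --pt "0 0 -0.04 0 0 0 -1" --pt "0 0 -0.04 0 0 0 -1" --pt "0 0 0 0 0 0 -1" --force 80

```text
clock: 9.4
position: [0.4649, 0.2933, 0.1257]
ee_rot: [0.977, 0.214, 0.003, -0.0]
ft_force: [0.4, 0.0, -0.6]
grip_width: 0.134
```

Run:
```python
from h import *
goto([.4635,.292,.0125],24.7)
o=manip.get_obs(); im,d=snap('wrist','w6.png')
```

```text
tool shift [-0.0024  0.0006  0.1132] turn [ 0.01 -0.32 -0.01] pos [0.4649 0.2933 0.1257] yaw 24.69 zdir [ 0.005  0.002 -1.   ] t 9.4 g 0.134 F [ 0.4  0.  -0.6] q [ 0.09  0.38 -0.87  1.76  0.32  1.15 -2.02]
```

View pics/w6.png

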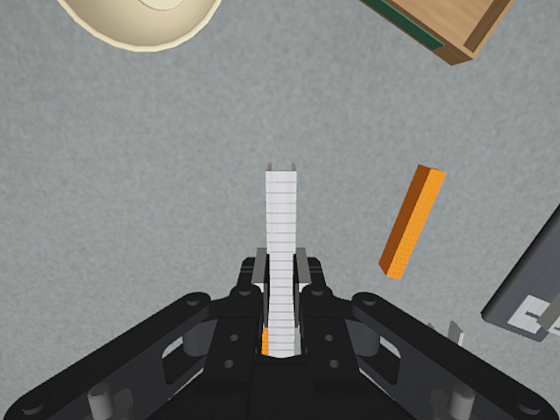

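Run:
```python
from h import *
d=np.load('last_wrist.npz')['d'];im=np.load('last_wrist.npz')['im'];o=manip.get_obs()
P=wcloud(d,o); T=Rn.from_quat(o['ee_rot']).inv().apply((P-o['position']).reshape(-1,3)).reshape(P.shape)
m=(abs(T[...,1])<.02)&(T[...,2]<.03)&(T[...,2]>-.025)&(T[...,0]<.08)&(np.mgrid[0:420,0:560][0]<245)&(d>0)
q=T[m]; print(m.sum(),q.min(0),q.max(0))
top=q[q[:,2]<-.004]; 
for a in np.arange(.015,.056,.008):
    s=top[abs(top[:,0]-a)<.004]; print(a.round(3),s[:,1].min().round(4),s[:,1].max().round(4),np.median(s[:,2]).round(4))
goto([.42,.0125,.2],2.05)
```

```text
2293 [ 0.01477691 -0.00751404 -0.01208031] [0.0519256  0.00692343 0.01187896]
0.015 -0.0075 0.0069 -0.0102
0.023 -0.0073 0.0069 -0.0102
0.031 -0.0072 0.0067 -0.0102
0.039 -0.0075 0.0066 -0.0103
0.047 -0.0075 0.0069 -0.0102
0.055 -0.0072 0.0065 -0.0096
tool shift [-0.1568  0.236  -0.0766] turn [ 0.   -0.17 22.63] pos [0.4641 0.2924 0.1237] yaw 24.68 zdir [ 0.003  0.001 -1.   ] t 9.45 g 0.131 F [ 0.  -0.8 -1.5] q [ 0.09  0.38 -0.87  1.76  0.32  1.14 -2.02]
```

Request:
move_arm --pt "0 0 -0.03 0 0 7.6 -1" --pt "0 0 -0.03 0 0 7.5 -1" --pt "0 0 -0.016 0 0 7.5 -1" --pt "-0.01 0.04 0 0 0 0 -1" --pt "-0.011 0.05 0 0 0 0 -1" --pt "-0.011 0.05 0 0 0 0 -1" --pt "-0.011 0.05 0 0 0 0 -1" --pt "-0.011 0.05 0 0 0 0 -1" --pt "0 0.039 0 0 0 0 -1" --pt "0 0 0 0 0 0 -1"

```text
clock: 10.7
position: [0.4189, 0.0083, 0.1974]
ee_rot: [1.0, 0.016, -0.001, 0.0]
ft_force: [-0.3, 1.2, -0.1]
grip_width: 0.131
```

Run:
```python
from h import *
goto([.42,.0125,.2],2.05)
o=manip.get_obs(); im,d=snap('wrist','w7.png')
np.savez('w7.npz',im=im,d=d,p=o['position'],q=o['ee_rot'])
```

```text
tool shift [ 0.0012 -0.0042 -0.0026] turn [ 0.03  0.1  -0.26] pos [0.4189 0.0083 0.1974] yaw 1.79 zdir [-0.002 -0.001 -1.   ] t 10.7 g 0.131 F [-0.3  1.2 -0.1] q [ 0.53 -0.08 -0.62  1.98 -0.05  1.23 -1.61]
```

View pics/w7.png

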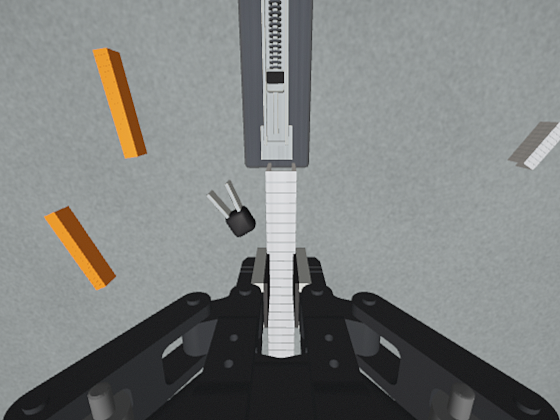

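Run:
```python
from h import *
z=np.load('w7.npz');im=z['im'];d=z['d'];o=dict(position=z['p'],ee_rot=z['q'])
cv2.imwrite('pics/crop7.png',cv2.resize(im[0:180,235:320,::-1],None,fx=3.3,fy=3.3,interpolation=cv2.INTER_CUBIC))
P=wcloud(d,o)
for v in range(4,172,6):
    row=P[v]; w=np.nonzero((row[:,2]>.03)&(abs(row[:,1]-.015)<.03))[0]; 
    b=np.nonzero((row[:,2]>.008)&(abs(row[:,1]-.015)<.05))[0]
    if len(b): print(v,'base',row[b[0],1].round(4),row[b[-1],1].round(4),((row[b[0],1]+row[b[-1],1])/2).round(4),'mag', (w[0],w[-1],row[w[0]].round(4),row[w[-1]].round(4),((row[w[0],1]+row[w[-1],1])/2).round(4)) if len(w) else '', 'ctr',row[int(w.mean()) if len(w) else 275].round(4))
```

```text
4 base 0.0104 0.0104 0.0104 mag (np.int64(5), np.int64(398), array([0.496 , 0.0104, 0.3396]), array([0.496 , 0.0104, 0.3396]), np.float64(0.0104)) ctr [0.5832 0.0283 0.046 ]
10 base 0.0104 0.0104 0.0104 mag (np.int64(125), np.int64(441), array([0.496 , 0.0104, 0.3396]), array([0.496 , 0.0104, 0.3396]), np.float64(0.0104)) ctr [0.5766 0.0203 0.0543]
16 base 0.0104 -0.0158 -0.0027 mag (np.int64(42), np.int64(287), array([0.496 , 0.0104, 0.3396]), array([0.5746, 0.0075, 0.047 ]), np.float64(0.009)) ctr [0.583  0.036  0.0126]
22 base 0.0104 0.0104 0.0104 mag (np.int64(57), np.int64(455), array([0.496 , 0.0104, 0.3396]), array([0.496 , 0.0104, 0.3396]), np.float64(0.0104)) ctr [0.5723 0.0261 0.036 ]
28 base 0.0104 0.0104 0.0104 mag (np.int64(133), np.int64(465), array([0.496 , 0.0104, 0.3396]), array([0.496 , 0.0104, 0.3396]), np.float64(0.0104)) ctr [0.5634 0.0174 0.0543]
34 base 0.0539 -0.0171 0.0184 mag (np.int64(262), np.int64(287), array([0.5601, 0.0289, 0.0474]), array([0.5612, 0.007 , 0.0455]), np.float64(0.0179)) ctr [0.5591 0.0182 0.0532]
40 base 0.0541 0.0104 0.0323 mag (np.int6
[... 3057 characters left out ...]
0.496 , 0.0104, 0.3396]), array([0.4678, 0.0036, 0.0453]), np.float64(0.007)) ctr [0.4637 0.0354 0.0134]
148 base 0.0104 0.0104 0.0104 mag (np.int64(8), np.int64(512), array([0.496 , 0.0104, 0.3396]), array([0.496 , 0.0104, 0.3396]), np.float64(0.0104)) ctr [0.4575 0.0321 0.014 ]
154 base 0.05 -0.0207 0.0147 mag  ctr [0.4519 0.0156 0.0172]
160 base 0.0104 -0.0211 -0.0053 mag (np.int64(108), np.int64(115), array([0.496 , 0.0104, 0.3396]), array([0.496 , 0.0104, 0.3396]), np.float64(0.0104)) ctr [0.4373 0.2039 0.0005]
166 base 0.0104 -0.0194 -0.0045 mag (np.int64(41), np.int64(294), array([0.496 , 0.0104, 0.3396]), array([0.4706, 0.0032, 0.195 ]), np.float64(0.0068)) ctr [0.4371 0.0443 0.0122]
```

View pics/crop7.png

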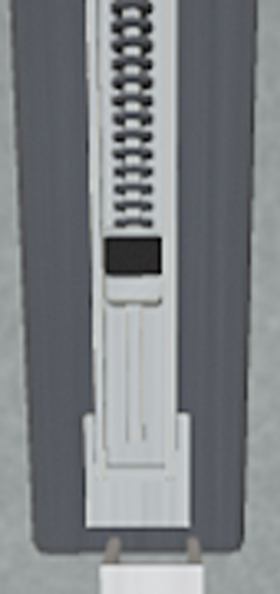

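```bash
cat >> h.py <<'E'
def wplane(u,v,zz,o):
    c=viewer.calibration('wrist'); T=c['T_tool_cam']; R=Rn.from_quat(o['ee_rot'])
    org=R.apply(T[:3,3])+o['position']; dr=R.apply(T[:3,:3]@np.array([(u-c['cx'])/c['fx'],(v-c['cy'])/c['fy'],1.]))
    return org+dr*(zz-org[2])/dr[2]
E
python3 - <<'E'
from h import *
z=np.load('w7.npz');im=z['im'];d=z['d'];o=dict(position=z['p'],ee_rot=z['q'])
P=wcloud(d,o)
ok=(d>.05)&(np.mgrid[0:420,0:560][0]<164)&(np.mgrid[0:420,0:560][0]>2)&(abs(P[...,1]-.016)<.05)
for lo,hi,nm in((.009,.02,'base'),(.042,.05,'mag')):
    m=ok&(P[...,2]>lo)&(P[...,2]<hi); q=P[m]
    if nm=='mag': q=q[abs(q[:,1]-.016)<.016]
    r=[]
    for a in np.arange(.445,.58,.006):
        s=q[abs(q[:,0]-a)<.003]
        if len(s)>6: r.append((a,(s[:,1].min()+s[:,1].max())/2,np.ptp(s[:,1])))
    r=np.array(r); f=np.polyfit(r[:,0]-.52,r[:,1],1); print(nm,'y@.52',f[1].round(4),'deg',np.degrees(np.arctan(f[0])).round(2),'w',np.median(r[:,2]),'res',np.std(r[:,1]-np.polyval(f,r[:,0]-.52)).round(5),'xmin',q[:,0].min())
m=ok&(P[...,2]>.058)&(P[...,2]<.07); q=P[m]; print('follower',q.min(0),q.max(0),q.mean(0))
print('foll face',wplane(275,91.8,.0635,o),'nose top front',wplane(275.5,475/3.3,.036,o),wplane(275.5,465/3.3,.036,o), wplane(275,527/3.3,.014,o),'base front',wplane(275,166.5,.014,o))
E
```

```text
base y@.52 0.0167 deg 1.91 w 0.07114439672956654 res 0.0002 xmin 0.4403092994120192
mag y@.52 0.0168 deg 2.02 w 0.022610582384582807 res 0.00014 xmin 0.4650664694071789
follower [0.51356367 0.00911445 0.05882795] [0.5316437  0.02427716 0.06698181] [0.52237839 0.01671791 0.06371081]
foll face [0.51222562 0.01607562 0.0635    ] nose top front [0.46459452 0.01498753 0.036     ] [0.4675997  0.01505885 0.036     ] [0.44521565 0.01546228 0.014     ] base front [0.43766671 0.01528703 0.014     ]
```

Request:
move_arm --pt "0.02 -0.003 0.02 0 0 -0.2 -1" --pt "0.019 -0.002 0.03 0 0 0 -1" --pt "0 0 0.03 0 0 0 -1" --pt "0 0 0.02 0 0 0 -1" --pt "0 0 0 0 0 0 -1" --pt "0 0 0 0 0 0 -1"

```text
clock: 11.5
position: [0.4588, 0.0186, 0.099]
ee_rot: [1.0, 0.021, 0.0, -0.0]
ft_force: [0.4, -0.6, -1.1]
grip_width: 0.137
```

Run:
```python
from h import *
goto([.4575,.0143,.062],2.0)
o=manip.get_obs(); im,d=snap('wrist','w8.png')
np.savez('w8.npz',im=im,d=d,p=o['position'],q=o['ee_rot'])
P=wcloud(d,o); T=Rn.from_quat(o['ee_rot']).inv().apply((P-o['position']).reshape(-1,3)).reshape(P.shape)
m=(abs(T[...,1])<.02)&(T[...,2]<-.005)&(T[...,2]>-.025)&(T[...,0]<.08)&(T[...,0]>.015)&(np.mgrid[0:420,0:560][0]<245)&(d>.05)
print(cv2.minAreaRect(T[m][:,:2].astype(np.float32)),T[m].min(0),T[m].max(0),np.median(T[m][:,2]))
```

```text
tool shift [-0.0015  0.0043  0.037 ] turn [-0.01 -0.04  0.36] pos [0.4588 0.0186 0.099 ] yaw 2.36 zdir [ 0.001  0.    -1.   ] t 11.5 g 0.137 F [ 0.4 -0.6 -1.1] q [ 0.48  0.15 -0.65  2.01  0.1   1.02 -1.75]
((0.033430829644203186, -4.543876275420189e-05), (0.03681112825870514, 0.014340988360345364), 0.014185580424964428) [ 0.01502449 -0.00721505 -0.012353  ] [ 0.05183767  0.00712824 -0.00581187] -0.010331706368448216
```

View pics/w8.png

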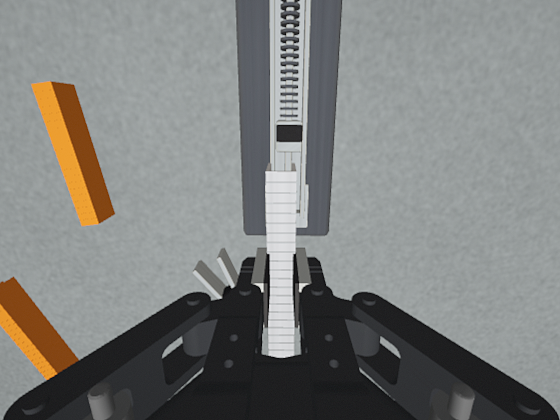

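```bash
cat > meas.py <<'E'
from h import *
def meas(f):
    z=np.load(f);d=z['d'];o=dict(position=z['p'],ee_rot=z['q']); P=wcloud(d,o)
    vv=np.mgrid[0:420,0:560][0]
    ok=(d>.05)&(vv<235)&(abs(P[...,1]-.016)<.05)
    for lo,hi,nm in((.009,.02,'base'),(.042,.05,'mag')):
        m=ok&(P[...,2]>lo)&(P[...,2]<hi); q=P[m]
        if nm=='mag': q=q[abs(q[:,1]-.016)<.016]
        r=[]
        for a in np.arange(.445,.62,.006):
            s=q[abs(q[:,0]-a)<.003]
            if len(s)>6: r.append((a,(s[:,1].min()+s[:,1].max())/2,np.ptp(s[:,1])))
        r=np.array(r); w=np.median(r[:,2]); r=r[abs(r[:,2]-w)<.003]
        f=np.polyfit(r[:,0]-.52,r[:,1],1); print(nm,'y@.52',f[1].round(4),'deg',np.degrees(np.arctan(f[0])).round(2),'w',w,len(r),'xmin',q[:,0].min())
    m=ok&(P[...,2]>.058)&(P[...,2]<.068)&(abs(P[...,1]-.0165)<.012)&(P[...,0]>.5); q=P[m]; print('follower',q.min(0),q.max(0),q.mean(0),np.percentile(q[:,0],[1,99]))
E
python3 -c "
from meas import *
meas('w7.npz');meas('w8.npz');goto([.4575,.0143,.062],2.0)"
```

```text
base y@.52 0.0167 deg 1.91 w 0.07112521648435768 26 xmin 0.35834853377919595
mag y@.52 0.0167 deg 1.85 w 0.022610573050552654 22 xmin 0.4650651164178804
follower [0.51356221 0.00911787 0.05882913] [0.53164222 0.02428055 0.06698302] [0.52237692 0.01672131 0.06371204] [0.51365211 0.53151702]
base y@.52 0.0165 deg 1.91 w 0.07161296243985993 28 xmin 0.437081821781824
mag y@.52 0.0164 deg 1.97 w 0.023267409373540115 17 xmin 0.46505716436491074
follower [0.51333962 0.00870144 0.06038595] [0.53159509 0.02422731 0.06654287] [0.52278438 0.01656353 0.06386513] [0.51358323 0.53145389]
tool shift [-0.0017  0.004   0.0373] turn [ 0.   -0.08  0.34] pos [0.459  0.0184 0.0993] yaw 2.34 zdir [ 0.001  0.    -1.   ] t 11.55 g 0.135 F [ 0.1  0.6 -0.3] q [ 0.48  0.15 -0.65  2.01  0.1   1.02 -1.75]
```

Request:
move_arm --pt "-0.0017 0.0039 0 0 0 0.35 -1" --pt "0 0 0.012 0 0 0 -1" --pt "0 0 0.015 0 0 0 -1" --pt "0 0 0.01 0 0 0 -1" --pt "0 0 0 0 0 0 -1" --pt "0 0 0 0 0 0 -1"

```text
clock: 12.3
position: [0.4571, 0.014, 0.0615]
ee_rot: [1.0, 0.017, 0.0, -0.0]
ft_force: [-0.4, 0.1, -0.4]
grip_width: 0.136
```

Run:
```python
from meas import *
goto([.4575,.0144,.062],1.95)
o=manip.get_obs(); im,d=snap('wrist','w9.png')
np.savez('w9.npz',im=im,d=d,p=o['position'],q=o['ee_rot'])
meas('w9.npz')
```

```text
tool shift [ 0.0004 -0.0004 -0.0005] turn [-0.01 -0.01  0.01] pos [0.4571 0.014  0.0615] yaw 1.96 zdir [ 0.  0. -1.] t 12.3 g 0.136 F [-0.4  0.1 -0.4] q [ 0.47  0.2  -0.64  2.05  0.15  0.94 -1.79]
base y@.52 0.0165 deg 1.83 w 0.07179961782111666 25 xmin 0.4504624102653876
mag y@.52 0.0164 deg 1.87 w 0.02347527829111356 20 xmin 0.46537129598826965
follower [0.50819927 0.00851471 0.05841677] [0.53152323 0.02453521 0.06792626] [0.52261355 0.01652958 0.06392135] [0.50873782 0.53131471]
```

View pics/w9.png

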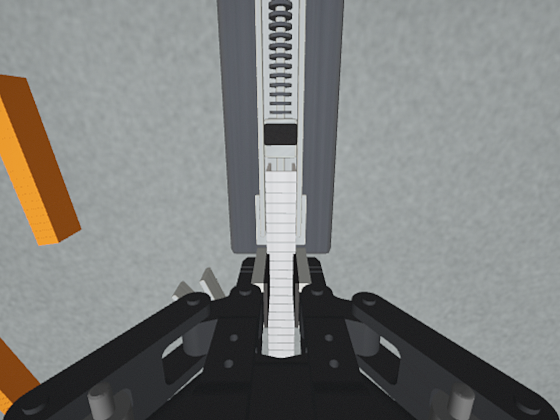

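Request:
move_arm --pt "0.01 -0.0004 0 0 0 0 -1" --pt "0.01 0 0 0 0 0 -1" --pt "0.01 0 0 0 0 0 -1" --pt "0.01 0 0 0 0 0 -1" --pt "0.01 0 0 0 0 0 -1" --pt "0.01 0 0 0 0 0 -1" --pt "0.0085 0 0 0 0 0 -1" --pt "0 0 0 0 0 0 -1" --pt "0 0 0 0 0 0 -1"

```text
clock: 13.48
position: [0.5252, 0.0166, 0.0612]
ee_rot: [1.0, 0.017, -0.001, 0.0]
ft_force: [-6.3, -0.6, 3.4]
grip_width: 0.133
```

Run:
```python
from meas import *
goto([.5246,.0167,.062],1.95)
o=manip.get_obs(); im,d=snap('wrist','w10.png')
np.savez('w10.npz',im=im,d=d,p=o['position'],q=o['ee_rot'])
P=wcloud(d,o); T=Rn.from_quat(o['ee_rot']).inv().apply((P-o['position']).reshape(-1,3)).reshape(P.shape)
for a in np.arange(.02,.085,.004):
    s=T[(abs(T[...,0]-a)<.002)&(abs(T[...,1])<.0125)&(T[...,2]<.02)&(T[...,2]>-.03)&(d>.05)]
    if len(s): print(a.round(3),s[:,1].min().round(4),s[:,1].max().round(4),'z',np.median(s[:,2]).round(4),s[:,2].min().round(4))
```

```text
tool shift [-0.0006 -0.0001 -0.0008] turn [ 0.    0.06 -0.  ] pos [0.5252 0.0166 0.0612] yaw 1.95 zdir [-0.001 -0.    -1.   ] t 13.47 g 0.133 F [-6.3 -0.6  3.4] q [ 0.41  0.35 -0.61  1.88  0.24  0.99 -1.84]
0.02 -0.0118 0.0116 z -0.0103 -0.0127
0.024 -0.0117 0.0116 z -0.0102 -0.0119
0.028 -0.0116 0.0114 z -0.0102 -0.012
0.032 -0.012 0.0114 z -0.0102 -0.0118
0.036 -0.012 0.0113 z -0.0103 -0.0125
0.04 -0.0119 0.0112 z -0.0103 -0.0121
0.044 -0.0117 0.0112 z -0.0103 -0.0128
0.048 -0.0117 0.0116 z -0.0102 -0.0123
0.052 -0.0116 0.0116 z -0.0021 -0.0118
0.056 -0.0121 0.0115 z -0.0018 -0.0043
0.06 -0.012 0.0114 z -0.0033 -0.0051
0.064 -0.0118 0.0113 z -0.0033 -0.0054
0.068 -0.0117 0.0112 z -0.0015 -0.0052
0.072 -0.0116 0.0118 z 0.0115 0.0063
0.076 -0.012 0.0116 z 0.0117 0.0058
0.08 -0.0119 0.0116 z 0.0116 0.0066
0.084 -0.0118 0.0114 z 0.0117 0.0065
```

View pics/w10.png

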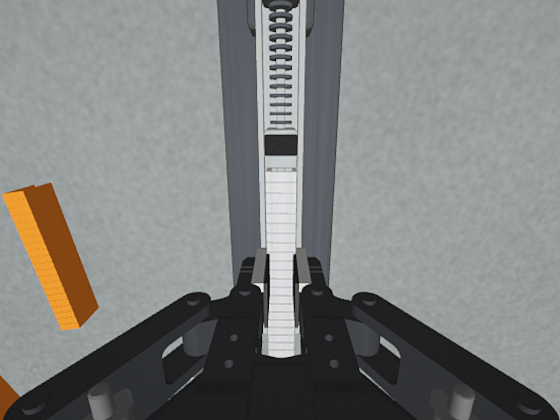

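Request:
move_arm --pt "0 0 0.003 0 0 0 -1" --pt "0 0 0.003 0 0 0 -1" --pt "0 0 0.003 0 0 0 -1" --pt "0 0 0.002 0 0 0 -1" --pt "0 0 0 0 0 0 -1"

```text
clock: 14.15
position: [0.525, 0.0168, 0.05]
ee_rot: [1.0, 0.017, -0.001, -0.0]
ft_force: [-6.6, -0.3, 2.5]
grip_width: 0.135
```

Run:
```python
from meas import *
goto([.5246,.0167,.0485],1.95)
```

```text
tool shift [-0.0004  0.0001  0.0015] turn [-0.01  0.07  0.01] pos [0.525  0.0168 0.05  ] yaw 1.96 zdir [-0.001  0.    -1.   ] t 14.15 g 0.135 F [-6.6 -0.3  2.5] q [ 0.4   0.36 -0.6   1.89  0.25  0.96 -1.85]
```

Request:
move_arm --pt "0 0 0.0015 0 0 0 -1" --pt "0 0 0 0 0 0 -1"

```text
clock: 14.4
position: [0.5252, 0.0168, 0.0494]
ee_rot: [1.0, 0.017, -0.0, 0.0]
ft_force: [-10.0, -0.3, 12.1]
grip_width: 0.137
```

Run:
```python
from meas import *
goto([.5246,.0167,.0485],1.95)
im,d=snap('scene','s11.png',(200,140,400,290),3.8)
```

```text
tool shift [-0.0006  0.0001  0.0009] turn [0.02 0.06 0.01] pos [0.5252 0.0168 0.0494] yaw 1.96 zdir [-0.001 -0.    -1.   ] t 14.4 g 0.137 F [-10.   -0.3  12.1] q [ 0.4   0.37 -0.6   1.89  0.25  0.96 -1.85]
```

View pics/s11.png

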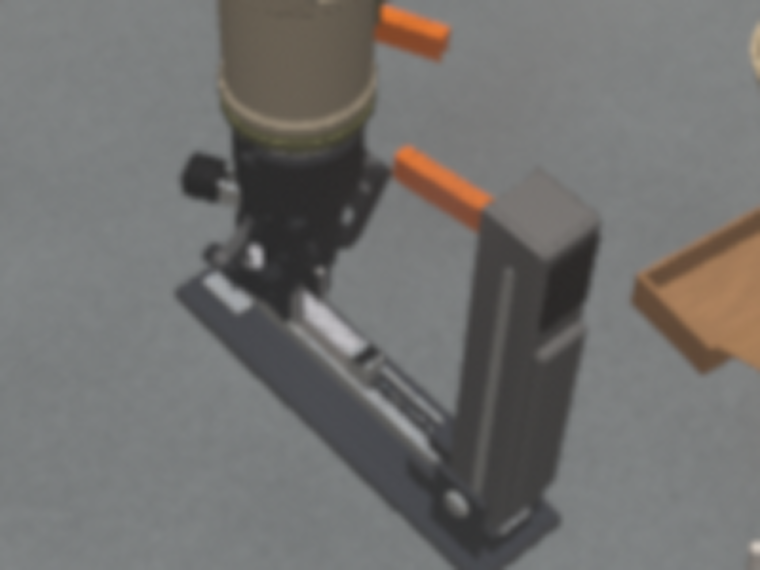

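Request:
move_arm --pt "-0.0015 0 -0.0003 0 0 0 -1" --pt "-0.0015 0 0 0 0 0 -1" --pt "0 0 0 0 0 0 -1" --pt "0 0 0 0 0 0 -0.4" --pt "0 0 0 0 0 0 -0.1" --pt "0 0 0 0 0 0 0" --pt "0 0 0 0 0 0 0"

```text
clock: 15.32
position: [0.5224, 0.0165, 0.0492]
ee_rot: [1.0, 0.017, 0.0, 0.0]
ft_force: [0.1, 0.3, 0.3]
grip_width: 0.502
```

Run:
```python
from meas import *
goto([.5246,.0167,.0485],1.95)
```

```text
tool shift [ 0.0022 -0.0002  0.0007] turn [ 0.   -0.01  0.  ] pos [0.5224 0.0165 0.0492] yaw 1.95 zdir [ 0. -0. -1.] t 15.32 g 0.502 F [0.1 0.3 0.3] q [ 0.41  0.36 -0.6   1.9   0.25  0.96 -1.85]
```

Released with zero force. Rise straight up, back off, and look.

Request:
move_arm --pt "0 0 -0.02 0 0 0 0" --pt "0 0 -0.04 0 0 0 0.2" --pt "-0.01 0 -0.05 0 0 0 0.4" --pt "-0.05 0 -0.03 0 0 0 0.5" --pt "-0.045 0 -0.02 0 0 0 0.6" --pt "0 0 0 0 0 0 0.6" --pt "0 0 0 0 0 0 0.6"

```text
clock: 16.2
position: [0.4178, 0.0127, 0.2093]
ee_rot: [1.0, 0.017, 0.0, 0.0]
ft_force: [-0.1, -0.5, -0.5]
grip_width: 0.795
```

Run:
```python
from meas import *
goto([.5246,.0167,.0485],1.95)
o=manip.get_obs(); im,d=snap('wrist','w12.png')
np.savez('w12.npz',im=im,d=d,p=o['position'],q=o['ee_rot'])
meas('w12.npz')
P=wcloud(d,o)
for a in np.arange(.455,.62,.005):
    yc=.0165+.034*(a-.52)
    s=P[(abs(P[...,0]-a)<.0025)&(abs(P[...,1]-yc)<.006)&(d>.05)&(P[...,2]<.08)]
    s2=P[(abs(P[...,0]-a)<.0025)&(abs(P[...,1]-yc)<.03)&(d>.05)&(P[...,2]<.08)&(P[...,2]>.053)]
    print(a.round(3),len(s),np.median(s[:,2]).round(4),s[:,2].std().round(4), (s2[:,1].min().round(4),s2[:,1].max().round(4),round((s2[:,1].min()+s2[:,1].max())/2-yc,4)) if len(s2) else '')
```

```text
tool shift [ 0.1068 -0.0005  0.1609] turn [ 0.04 -0.05 -0.01] pos [0.4178 0.0127 0.2093] yaw 1.94 zdir [ 0.001 -0.001 -1.   ] t 16.2 g 0.795 F [-0.1 -0.5 -0.5] q [ 0.56 -0.1  -0.65  1.97 -0.06  1.25 -1.61]
base y@.52 0.0167 deg 1.89 w 0.07106282136555284 27 xmin 0.36015203163685305
mag y@.52 0.0167 deg 1.77 w 0.02293265963990098 22 xmin 0.46420433374916187
follower [0.50003656 0.00952491 0.05801162] [0.58417815 0.02621395 0.06664789] [0.54566055 0.01763499 0.06043046] [0.5009794  0.58369333]
0.455 43 0.0164 0.0007 
0.46 47 0.0167 0.0007 
0.465 24 0.0442 0.0007 
0.47 47 0.0598 0.0007 (np.float64(0.0083), np.float64(0.022), np.float64(0.0004))
0.475 69 0.0597 0.0007 (np.float64(0.0085), np.float64(0.0221), np.float64(0.0003))
0.48 62 0.0598 0.0007 (np.float64(0.0087), np.float64(0.0222), np.float64(0.0003))
0.485 65 0.0598 0.0008 (np.float64(0.0089), np.float64(0.0223), np.float64(0.0003))
0.49 72 0.0601 0.0008 (np.float64(0.0091), np.float64(0.0224), np.float64(0.0003))
0.495 73 0.0598 0.0009 (np.float64(0.0092), np.float64(0.0226), np.float64(0.0002))
0.5 70 0.0597 0.0008 (np.float64
[... 1079 characters left out ...]
64(0.011), np.float64(0.0251), np.float64(0.0))
0.57 89 0.0597 0.0007 (np.float64(0.0111), np.float64(0.0252), np.float64(-0.0))
0.575 110 0.0627 0.0015 (np.float64(0.0107), np.float64(0.0262), np.float64(0.0001))
0.58 118 0.0642 0.0011 (np.float64(0.0108), np.float64(0.0262), np.float64(-0.0))
0.585 32 0.0644 0.0006 (np.float64(0.0111), np.float64(0.0262), np.float64(-0.0001))
0.59 0 nan nan 
0.595 0 nan nan 
0.6 0 nan nan 
0.605 0 nan nan 
0.61 0 nan nan 
0.615 0 nan nan
  return _methods._mean(a, axis=axis, dtype=dtype,
  ret = ret.dtype.type(ret / rcount)
  ret = _var(a, axis=axis, dtype=dtype, out=out, ddof=ddof,
  arrmean = um.true_divide(arrmean, div, out=arrmean,
  ret = ret.dtype.type(ret / rcount)
```

View pics/w12.png

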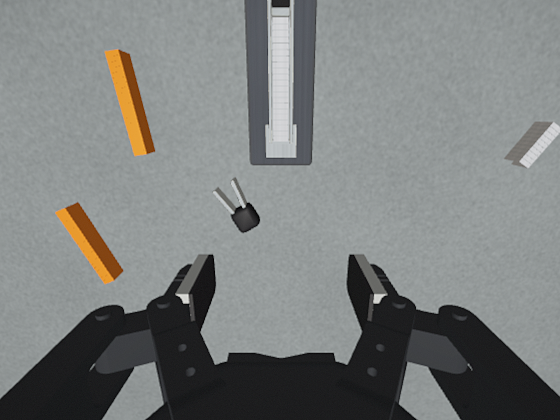

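Request:
move_arm --pt "0.02 0 -0.02 0 0 0 0.6" --pt "0.04 0 -0.021 0 0 0 0.6" --pt "0.05 0 0 0 0 0 0.6" --pt "0.05 0 0 0 0 0 0.6" --pt "0.04 0 0 0 0 0 0.6" --pt "0 0 0 0 0 0 0.6" --pt "0 0 0 0 0 0 0.6"

```text
clock: 17.12
position: [0.6171, 0.0202, 0.2488]
ee_rot: [1.0, 0.017, -0.001, -0.001]
ft_force: [-0.3, -0.5, 0.2]
grip_width: 0.797
```

Run:
```python
from meas import *
goto([.709,.0235,.2518],1.95)
o=manip.get_obs(); im,d=snap('wrist','w13.png')
P=wcloud(d,o); m=(P[...,2]>.27)&(P[...,2]<.33)&(P[...,0]>.64)&(d>.05)&(abs(P[...,1]-.02)<.04); q=P[m]
print(m.sum(),np.percentile(q,[1,50,99],axis=0) if len(q) else '')
```

```text
tool shift [ 0.0919 -0.0001 -0.0032] turn [-0.07  0.13  0.04] pos [0.6171 0.0202 0.2488] yaw 1.99 zdir [-0.002  0.001 -1.   ] t 17.12 g 0.797 F [-0.3 -0.5  0.2] q [ 0.4   0.38 -0.67  1.43  0.24  1.42 -1.8 ]
19991 [[0.68408114 0.00352127 0.29691503]
 [0.7051801  0.02286445 0.29940391]
 [0.72275207 0.04215362 0.30114667]]
```

View pics/w13.png

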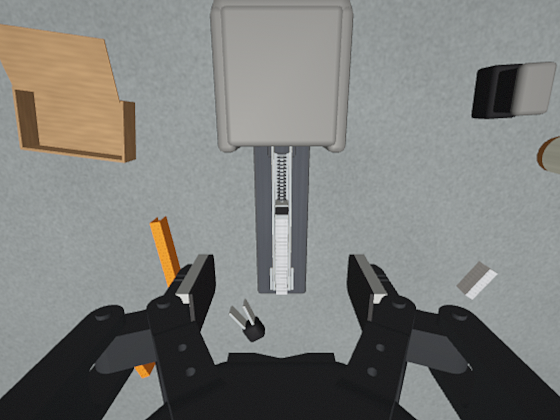

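Request:
move_arm --pt "0.03 0 -0.003 0 0 0 0.6" --pt "0.03 0 0 0 0 0 0.6" --pt "0.027 0 0 0 0 0 0.6" --pt "0 0 0 0 0 0 0.6" --pt "0 0 0 0 0 0 0.6" --pt "0 0 0 0 0 0 -1" --pt "0 0 0 0 0 0 -1" --pt "0 0 0 0 0 0 -1" --pt "0 0 0 0 0 0 -1" --force 30

```text
clock: 18.3
position: [0.7041, 0.023, 0.254]
ee_rot: [1.0, 0.017, 0.0, -0.0]
ft_force: [-3.7, 1.5, 5.7]
grip_width: 0.466
```

Run:
```python
from meas import *
goto([.709,.0235,.2518],1.95)
```

```text
tool shift [ 0.0049 -0.0003  0.0022] turn [-0.01 -0.04  0.02] pos [0.7041 0.023  0.254 ] yaw 1.97 zdir [ 0.001  0.    -1.   ] t 18.3 g 0.466 F [-3.7  1.5  5.7] q [ 0.29  0.58 -0.63  1.15  0.33  1.51 -1.82]
```

Request:
move_arm --pt "-0.0218 0 0.0004 0 0 0 -1" --pt "-0.0217 0 0.0027 0 0 0 -1" --pt "-0.0212 0 0.0047 0 0 0 -1" --pt "-0.0207 0 0.0069 0 0 0 -1" --pt "-0.0199 0 0.0089 0 0 0 -1" --pt "-0.0189 0 0.0109 0 0 0 -1" --pt "-0.0177 0 0.0126 0 0 0 -1" --pt "-0.0164 0 0.0144 0 0 0 -1"

```text
clock: 19.3
position: [0.5463, 0.0174, 0.1929]
ee_rot: [1.0, 0.017, 0.002, 0.0]
ft_force: [0.2, 1.4, 4.5]
grip_width: 0.464
```

Run:
```python
from meas import *
goto([.545,.0175,.193],1.95)
```

```text
tool shift [-0.0013 -0.0001 -0.0001] turn [ 0.04 -0.18  0.01] pos [0.5463 0.0174 0.1929] yaw 1.96 zdir [ 0.003 -0.001 -1.   ] t 19.3 g 0.464 F [0.2 1.4 4.5] q [ 0.49  0.25 -0.7   1.7   0.17  1.25 -1.78]
```

Request:
move_arm --pt "-0.0148 0 0.016 0 0 0 -1" --pt "-0.0132 0 0.0173 0 0 0 -1" --pt "-0.0114 0 0.0186 0 0 0 -1" --pt "-0.0095 0 0.0196 0 0 0 -1" --pt "-0.0075 0 0.0205 0 0 0 -1" --pt "-0.0054 0 0.0211 0 0 0 -1" --pt "-0.0032 0 0.0215 0 0 0 -1" --pt "0 0 0 0 0 0 -1" --pt "0 0 0 0 0 0 -1"

```text
clock: 20.42
position: [0.4807, 0.0151, 0.057]
ee_rot: [1.0, 0.017, -0.0, -0.0]
ft_force: [1.7, 1.1, -5.8]
grip_width: 0.463
```

Run:
```python
from meas import *
goto([.482,.0153,.042],1.95)
```

```text
tool shift [ 0.0013 -0.0001  0.015 ] turn [-0.    0.05  0.01] pos [0.4807 0.0151 0.057 ] yaw 1.96 zdir [-0.001  0.    -1.   ] t 20.43 g 0.463 F [ 1.7  1.1 -5.8] q [ 0.5   0.27 -0.69  1.99  0.21  0.95 -1.83]
```

Request:
move_arm --pt "0 0 0.006 0 0 0 -1" --pt "0 0 0.006 0 0 0 -1" --pt "0 0 0.003 0 0 0 -1" --pt "0 0 0 0 0 0 -1"

```text
clock: 20.92
position: [0.48, 0.0151, 0.0419]
ee_rot: [1.0, 0.017, -0.001, 0.0]
ft_force: [-5.8, 1.1, -1.6]
grip_width: 0.468
```

Run:
```python
from meas import *
goto([.482,.0153,.042],1.95)
o=manip.get_obs(); im,d=snap('wrist','w14.png')
P=wcloud(d,o)
for a in np.arange(.50,.60,.01):
    s=P[(abs(P[...,0]-a)<.005)&(abs(P[...,1]-.016)<.012)&(d>.05)&(P[...,2]<.14)]; print(a.round(2),np.median(s[:,2]).round(4))
```

```text
tool shift [ 0.002  -0.0002 -0.0001] turn [0.03 0.12 0.01] pos [0.48   0.0151 0.0419] yaw 1.96 zdir [-0.002 -0.001 -1.   ] t 20.93 g 0.468 F [-5.8  1.1 -1.6] q [ 0.49  0.3  -0.68  2.    0.24  0.92 -1.85]
0.5 0.094
0.51 0.0931
0.52 0.0904
0.53 0.0901
0.54 0.0965
0.55 0.0962
0.56 0.0958
0.57 0.0954
0.58 0.095
0.59 0.094
```

Request:
move_arm --pt "0 0 0.002 0 0 0 -1" --pt "0 0 0.002 0 0 0 -1" --pt "0 0 0 0 0 0 -1"

```text
clock: 21.35
position: [0.48, 0.0151, 0.038]
ee_rot: [1.0, 0.017, -0.001, 0.0]
ft_force: [-5.5, 1.1, -1.3]
grip_width: 0.464
```

Request:
move_arm --pt "0 0 0.001 0 0 0 -1" --pt "0 0 0 0 0 0 -1"

```text
clock: 21.6
position: [0.48, 0.015, 0.0371]
ee_rot: [1.0, 0.017, -0.001, 0.0]
ft_force: [-5.8, 0.8, 0.2]
grip_width: 0.461
```

Run:
```python
from meas import *
goto([.482,.0153,.042],1.95)
o=manip.get_obs(); im,d=snap('wrist','w15.png')
P=wcloud(d,o)
for a in np.arange(.50,.60,.02):
    s=P[(abs(P[...,0]-a)<.005)&(abs(P[...,1]-.016)<.012)&(d>.05)&(P[...,2]<.14)]; print(a.round(2),np.median(s[:,2]).round(4))
```

```text
tool shift [ 0.002  -0.0002 -0.0049] turn [0.03 0.12 0.01] pos [0.48   0.015  0.0371] yaw 1.96 zdir [-0.002 -0.001 -1.   ] t 21.6 g 0.461 F [-5.8  0.8  0.2] q [ 0.49  0.31 -0.68  2.    0.24  0.91 -1.86]
0.5 0.0899
0.52 0.0864
0.54 0.0931
0.56 0.0928
0.58 0.0924
```

Request:
move_arm --pt "0 0 0.001 0 0 0 -1" --pt "0 0 0.001 0 0 0 -1" --pt "0 0 0 0 0 0 -1"

```text
clock: 22.02
position: [0.4801, 0.015, 0.0351]
ee_rot: [1.0, 0.017, -0.001, 0.0]
ft_force: [-6.8, 1.9, 0.1]
grip_width: 0.465
```

Request:
move_arm --pt "0 0 0.001 0 0 0 -1" --pt "0 0 0 0 0 0 -1"

```text
clock: 22.28
position: [0.4801, 0.015, 0.0341]
ee_rot: [1.0, 0.017, -0.001, 0.0]
ft_force: [-6.2, 1.3, 1.2]
grip_width: 0.465
```

Run:
```python
from meas import *
goto([.482,.0153,.042],1.95)
o=manip.get_obs(); im,d=snap('wrist','w16.png')
P=wcloud(d,o)
for a in np.arange(.50,.60,.02):
    s=P[(abs(P[...,0]-a)<.005)&(abs(P[...,1]-.016)<.012)&(d>.05)&(P[...,2]<.14)]; print(a.round(2),np.median(s[:,2]).round(4))
```

```text
tool shift [ 0.0019 -0.0002 -0.0079] turn [0.03 0.11 0.01] pos [0.4801 0.015  0.0341] yaw 1.96 zdir [-0.002 -0.001 -1.   ] t 22.27 g 0.465 F [-6.2  1.3  1.2] q [ 0.48  0.31 -0.68  2.01  0.25  0.91 -1.86]
0.5 0.0873
0.52 0.084
0.54 0.0909
0.56 0.0909
0.58 0.0908
```

Request:
move_arm --pt "0 0 0.001 0 0 0 -1" --pt "0 0 0.001 0 0 0 -1" --pt "0 0 0 0 0 0 -1"

```text
clock: 22.7
position: [0.4802, 0.015, 0.0336]
ee_rot: [1.0, 0.017, -0.001, 0.001]
ft_force: [-16.6, -0.6, 24.6]
grip_width: 0.464
```

Run:
```python
from meas import *
goto([.482,.0153,.042],1.95)
```

```text
tool shift [ 0.0018 -0.0002 -0.0084] turn [0.09 0.13 0.  ] pos [0.4802 0.015  0.0336] yaw 1.95 zdir [-0.002 -0.002 -1.   ] t 22.7 g 0.464 F [-16.6  -0.6  24.6] q [ 0.48  0.31 -0.68  2.01  0.25  0.9  -1.86]
```

Hard stop reached (25 N), the cover is shut. Release, rise, back off and check.

Request:
move_arm --pt "0 0 0 0 0 0 0.3" --pt "0 0 0 0 0 0 0.5" --pt "0 0 0 0 0 0 0.5" --pt "0 0 -0.03 0 0 0 0.5" --pt "0 0 -0.05 0 0 0 0.5" --pt "-0.02 0 -0.05 0 0 0 0.5" --pt "-0.04 0 -0.03 0 0 0 0.5" --pt "0 0 0 0 0 0 0.5" --pt "0 0 0 0 0 0 0.5"

```text
clock: 23.82
position: [0.4213, 0.0127, 0.1918]
ee_rot: [1.0, 0.017, 0.0, 0.0]
ft_force: [0.6, -0.3, -0.1]
grip_width: 0.751
```

Run:
```python
from meas import *
goto([.482,.0153,.042],1.95)
o=manip.get_obs(); im,d=snap('wrist','w17.png')
P=wcloud(d,o)
for a in np.arange(.46,.62,.02):
    s=P[(abs(P[...,0]-a)<.005)&(abs(P[...,1]-.016)<.012)&(d>.05)&(P[...,2]<.14)]; print(a.round(2),np.median(s[:,2]).round(4))
snap('top','t17.png')
```

```text
tool shift [ 0.0607 -0.0006  0.1498] turn [ 0.04 -0.02 -0.02] pos [0.4213 0.0127 0.1918] yaw 1.93 zdir [ 0.    -0.001 -1.   ] t 23.82 g 0.751 F [ 0.6 -0.3 -0.1] q [ 0.63 -0.07 -0.72  1.98 -0.05  1.21 -1.62]
0.46 0.0836
0.48 0.0862
0.5 0.0861
0.52 0.0836
0.54 0.0906
0.56 0.0905
0.58 nan
0.6 nan
  return _methods._mean(a, axis=axis, dtype=dtype,
  ret = ret.dtype.type(ret / rcount)
```

View pics/t17.png

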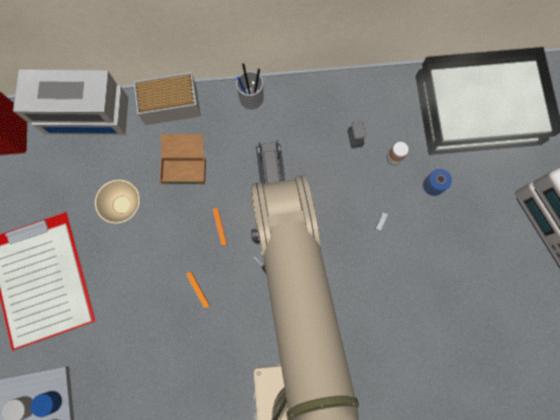

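View pics/w17.png

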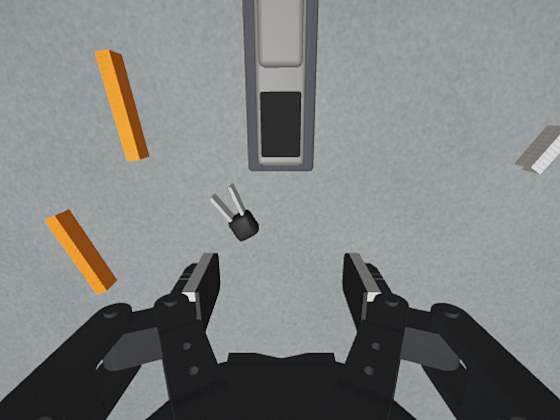

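```bash
python3 -c "
from workcell import manip
print(manip.hand_in())"
```

```text
the job is handed in; nothing more can be done
None
```

The full-length strip is loaded in the stapler, the cover is shut, and I handed the job in at about 24 s of the 72 s allowed. The hand-in reports no verdict.

**What I did**
- I opened the cover to about 1.6 rad and picked up the silver full-length strip, not the stub or the orange look-alikes.
- I pushed the follower back to about 64 mm with the strip's tail, then lowered the front end behind the nose plate.
- I released the strip, swung the cover down and pressed it until it hit its stop at about 25 N.

**Last checks**
- **Strip, before closing the cover:** it lay flat with its top at 59.8 mm (expected 60) and was within about 0.6 mm of the magazine's centre line. It ran from about x = 0.468 to 0.573 m, behind the nose plate.
- **Follower:** it was against the strip's tail, at about 59 to 60 mm. I could not see the strip or follower again once the cover was shut.
- **Cover:** the rubber pad reads 86.2 mm (86.5 mm when shut) and the spine 90.6 mm (91 mm), so it is shut.
- **Surroundings:** the gripper was clear, with no force on it. In the last wrist and top pictures the other items look unmoved. I judged that by eye, not by measurement.

No final check failed. My first attempt at closing left the cover slightly raised, which I found by measuring its height, so I pressed it down further.

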